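# Take the full used-slide bin off its keyhole studs

### The job

The bin of used glass slides hanging on the end of the bench shelf is full. Tip its flap fully shut and press the thumb pad of the catch down so that its nose is clear, then push the bin along, away from you, until the wide ends of its keyhole slots are at the studs and let it rest there a moment; then lift it off and stand it, upright and flap still shut, on the floor of the white tray beside the jar. Keep it upright, set it down without dropping it, never rest it on the bench, and leave the jar and the other things where they are.

Things in the scene. Friction and masses are not known exactly. Their poses are not given: they have to be found in the camera images.
- riser: White bench shelf, 212 mm tall, fixed. Origin: on the bench, at the foot of its end panel's outer face, below the hanging bin. That face is the plane y = 0, looks along -y to the middle of the bench and spans x -130 to +170 mm; x runs along it away from the robot, z up. The shelf and its stock lie on the +y side. Two brass studs stand out of the face at x = -31 and +57, z = 186.5 mm.
- stud (a point): Middle of the neck of the stud nearer the robot; axes as riser. Neck 6 mm across and 5.5 mm long, head 14 mm across and 3 mm thick. The other stud is 88 mm farther along +x. The hanging bin's plate lies between heads and panel.
- bin: Yellow bin for used slides, 110 (x) x 80 (y) x 115 mm tall, 0.3 to 0.5 kg, hanging 45 mm above the bench. Origin: centre of the box's underside; z up; while it hangs its axes agree with riser. On its deck: red flap (robot's half) and red carrying handle. On its back (+y): a 4 mm steel hanger plate, x -77 to +70, y 40 to 44, z 85 to 160 mm, with two keyhole slots 88 mm apart.
- keyhole (a point): Centre of the wide end (24 mm) of the robot-side slot, mid-plate; axes of bin. The 9 mm slot runs on from it along +x. At the start the studs are in the narrow ends, 26 mm along +x; slid there, the bin drops 7 to 8 mm by itself and still hangs by the heads. Raised until this point is level with stud (5 mm play any way) it comes off along the riser's -y, 10 mm or more.
- flange (a point): Middle of the outer face (robot's side, looks along -x) of the hanger plate's folded upright thumb flange, 34 mm wide (y) and 70 mm tall, 2.5 mm thick, beside the panel; axes of bin. Pushing it along +x, near the panel and high up, slides the bin; it takes 3 to 10 N.
- bin_handle (a point): Centre of the bin's red carrying handle: a bar 14 (x) x 60 (y) x 14 mm tall on two posts, its centre 35 mm above the deck and 150 mm above the bin's underside, nearly over the centre of mass; axes of bin. Grip it from above, closing along x.
- flap (a joint): Angle of the bin's red flap: 0 = flat on the deck, shut; grows as it opens; starts open at 1.8 to 2.1 rad, leaning towards the robot. Light stiff hinge (0.005 N m): it stays where it is left.
- flap_hinge (a point): Middle of the flap's hinge line, at deck height (115 mm above the bin's underside), x = -52 mm of bin, along the bin's y. The flap is 42 mm long, 60 mm wide, 3 mm thick; shut, it lies from the hinge along the bin's +x. This point's axes turn with the flap (x: from the hinge to the free edge).
- catch (a joint): Angle of the steel rocker catch pivoted on the panel beyond the bin: 0 = level, its nose blocking the far end of the hanger plate; above 0.45 rad its nose is raised clear; stop at 0.65. It stays where it is left (about 2 N at the pad).
- catch_pad (a point): Centre of the top of the red thumb pad on the catch's tail, 18 (x) x 36 (y) mm, standing 1 to 37 mm out from the panel. The pivot is 28 mm from it towards the robot and 5 mm lower. Pressing the pad down about 17 mm raises the nose fully.
- tray: White open transport tray on the bench, 250 (x) x 320 (y) x 50 mm tall outside, walls and floor 5 mm; origin at the centre of its underside, z up; fixed. Its -y half holds the jar, its +y half is free.
- jar_mid (a point): Closed amber jar standing in the -y half of the tray, 64 mm across, 100 mm tall; this point is half-way up. To be left standing.
- wash_bottle: Bystander: white plastic bottle with blue cap, 62 mm across, 170 mm tall; origin at the centre of its underside.
- tip_box: Bystander: orange box with clear lid, 122 x 87 x 66 mm; origin at the centre of its underside.
- stain_jar: Bystander: square glass jar with purple fill and white lid, 56 x 64 x 95 mm; origin at the centre of its underside.
- forceps: Bystander: steel forceps lying flat, 130 x 10 x 7 mm; origin at the centre of its underside.
Not all that is in view belongs to the job. Of the things like the bin, leave any that is pink; of the rest the larger one is meant.

How it is judged:
By the outcome, as a careful person would: the job done as asked, in the order asked, and still so for the second after the job is handed in, with the robot touching nothing.
It also fails if it takes over 66 s, if anything falls off the work surface, if the arm or the gripper's body presses on something with over 40 N, if the wrist force passes 120 N, or if a joint passes its speed limit or range.

### The arm

A 7-joint arm with a two-finger parallel gripper is mounted at the origin on the work surface. World frame = base frame: x ahead of the robot, y to its left, z up, the work surface at z = 0. Lengths are in m, angles in rad, forces in N, time in s.
With the tool pointing down it reaches from about 0.4 to 0.85 m from the base axis. Payload 10.4 kg.
Tool frame: the origin (TCP) lies midway between the tips of the shut fingers; the grasp point (between the pads) lies 19 mm behind it; z points along the fingers, y is the line along which they close (so a half turn about z gives the same grasp; the last joint's range is limited). The gripper opens to 87 mm and grips with 3 to 60 N. Pads are 19 mm wide; open, the fingers measure 117 mm over their backs; the gripper's body (75 mm by 190 mm) begins 51 mm behind the grasp point.
Start: joints at [1.289, 0.332, -0.065, 1.46, 0.022, 1.35, -0.088], TCP at [0.16, -0.604, 0.223] pointing down, gripper open.
Joint ranges: [-2.6, 2.6], [-0.5, 2.12], [-1.47, 1.34], [0.16, 2.42], [-1.27, 4.41], [0.06, 2.06], [-2.6, 2.6]. Speed limits (rad/s): [2.22, 2.22, 2.79, 2.79, 3.14, 3.14, 3.14].

### API

Orientations are given as a unit quaternion [x, y, z, w].
In Python, from bench import r gives the robot as it stands.
- The arm moves only by the tool arm_command, never from a script. Its arguments are lists of equal length, an entry for each row: "xyz": the shift along the world's x, y, z in m, a list of three; "rot": the turn, a rotation vector about the world's x, y, z in rad, a list of three. In form: {"xyz": [[tx, ty, tz], ...], "rot": [[ax, ay, az], ...]}. A call has 1 to 20 rows; each row is the pose to reach, as a shift and turn from the pose commanded when the call began; what a row does not reach only later rows make up. A row lasts 1/12 s, in which the tool goes at most 41.7 mm and 7.16 degrees, less where a joint would pass 70% of its speed; a pose out of reach is approached as far as the arm can. A call with a gripper value outside its range is refused whole. "grip" is the opening, from 0 (shut) to 1 (fully open), set as the call begins (left out, the last holds). The fingers move at their own pace and stop on an object; "squeeze" is the grip in N (left out, the last holds). Time passes only in rows, so rows that repeat a pose let the fingers close. It gives the time, the measured TCP pose, the force, the opening and the grip force at its end, in the units of the state.
- r.read_state(): the state, without advancing time (a new reading comes with each control period).
- r.camera(name): name is "side" or "top"; returns the picture (420x560x3 uint8, red, green, blue); there is no depth.
- r.camera_model(name): a dict with "fx", "fy", "cx", "cy" (pixels), "T" (4x4, takes a point from camera to world coordinates). Camera axes: x right, y up, looking along -z (the intrinsics and any distortion apply to the point x, -y, -z); pixel columns grow to the right and rows downward; lengths in m; the calibration is good to about 2 mm. A picture is of the moment at which its call begins. camera_model takes no time and is no camera call.
- r.close_job(): hands the job in; it is judged then, once.
Trained networks look in the newest picture that a camera, given by its name, has taken for a name from the list of things; names that differ only in an ending like _2 or _b are one class to them, and where a whole thing is asked for, a point or a joint stands for the part that bears it (a point fixed in the world has none). Each returns a list of dicts, best first, with "conf" (0 to 1); they miss things now and then, are a little off and sometimes report something else, mostly with a low value. They report only what shows in the picture. A call takes as long as a camera call. They do not tell look-alikes from the thing itself.
- r.look_for(label, camera): "at" ([x, y, z] in m, in the coordinates of the camera as it stood for that picture, good to about 4 mm: the middle of the surface that is visible of it).
- r.spot_point(label, camera): "at" ([x, y, z] in m, in the coordinates of the camera as it stood for that picture, good to about 4 mm: a listed point, or the origin of a listed thing).
The state is a dict: "time": time; "joint_positions": joint angles; "joint_vel": joint speeds; "joint_torque": joint torques, N m; "ee_pos": TCP position; "eef_rot": TCP orientation; "ft_force": force on the tool from outside, world axes, zero at the start; "torque": the same for the moment, N m; "width": finger opening in m; "grip_force": force on a finger pad.
Only numpy, scipy, OpenCV 4.12 (cv2) and the standard library are available. Lean on these libraries where they do the work, as an engineer would, in place of code of your own. Each camera call takes 0.05 s, during which the arm holds its last target. There are 200 camera calls.

## Working session

There is one attempt and no reset: what is moved stays moved. The work goes in short steps, Python scripts to look and compute and a tool call to move; the robot and the scene stay as the last step left them, time stands still between calls to the robot, and variables do not carry over. Pictures are saved under pics/ and viewed, at most 10 in all, crops included, and the job is handed in when it is done.

Besides the shell and the picture viewer there is one more tool, called after "Emit:" as name(argument=value, ...), one argument or row to a line, values as JSON. arm_command: Moves the arm, as the interface text tells. Its arguments: {"type":"object","properties":{"xyz":{"type":"array"},"rot":{"type":"array"},"grip":{"type":"number"},"squeeze":{"type":"number"}},"required":["xyz","rot"]}

```bash
mkdir -p pics
cat > h.py <<'E'
from bench import r
import numpy as np, cv2
def w(cam,p):
    T=np.array(r.camera_model(cam)["T"]); return (T@np.r_[p,1])[:3]
def px(cam,P):
    m=r.camera_model(cam);p=np.linalg.inv(np.array(m["T"]))@np.r_[P,1]
    return m["fx"]*p[0]/-p[2]+m["cx"], m["fy"]*-p[1]/-p[2]+m["cy"]
def shot(cam,name): 
    im=r.camera(cam); cv2.imwrite(f"pics/{name}.png",im[:,:,::-1]); return im
E
python3 - <<'E'
from h import *
np.set_printoptions(precision=4,suppress=True)
ims=[shot(c,c+"0") for c in("side","top")]
for c in("side","top"):
    m=r.camera_model(c);print(c,{k:m[k] for k in m if k!='T'},np.array(m["T"]).tolist())
    for l in["riser","stud","bin","keyhole","flange","bin_handle","flap_hinge","catch_pad","tray","jar_mid"]:
        print(c,l,[(np.round(w(c,d["at"]),4).tolist(),round(d["conf"],2)) for d in r.spot_point(l,c)[:3]])
s=r.read_state();print(s)
E
```

```text
side {'fx': 407.9895679419993, 'fy': 407.9895679419993, 'cx': 281.6793854371039, 'cy': 212.36614111581756} [[-0.9974770310419094, 0.05986982825707948, -0.038146771924836335, 0.4286372836639471], [-0.06951201424718581, -0.714638365262347, 0.6960316708099277, 0.8817784569024933], [0.014410149864477815, 0.6969272634641496, 0.7169970272053121, 0.9680755605390695], [0.0, 0.0, 0.0, 1.0]]
side riser []
side stud [([0.4593, 0.2857, 0.1872], 0.72)]
side bin [([0.2077, 0.306, 0.0045], 0.85), ([0.2522, 0.5205, 0.002], 0.81), ([0.4403, 0.2864, 0.1887], 0.65)]
side keyhole [([0.3005, 0.4966, 0.0945], 0.93), ([0.163, 0.2719, 0.0922], 0.89), ([0.4397, 0.2829, 0.1887], 0.77)]
side flange [([0.3095, 0.5136, 0.0841], 0.98), ([0.1738, 0.2567, 0.0859], 0.71), ([0.4164, 0.2742, 0.1692], 0.68)]
side bin_handle [([0.202, 0.3101, 0.0993], 0.85), ([0.4916, 0.239, 0.1943], 0.83), ([0.2611, 0.5229, 0.1002], 0.55)]
side flap_hinge [([0.4601, 0.2895, 0.1854], 0.74), ([0.2906, 0.5259, 0.0789], 0.69), ([0.1983, 0.2688, 0.0739], 0.54)]
side catch_pad [([0.4597, 0.2889, 0.1868], 0.69), ([0.6394, 0.2608, 0.2007], 0.6
[... 1228 characters left out ...]
pad [([0.643, 0.2576, 0.2055], 0.52)]
top tray [([0.487, -0.2081, 0.0009], 0.56)]
top jar_mid [([0.4422, 0.2833, 0.1855], 0.73), ([0.4476, -0.2979, 0.0594], 0.71)]
{'time': 1.1, 'joint_positions': array([ 1.2894,  0.3322, -0.0647,  1.4601,  0.0216,  1.3499, -0.0885]), 'joint_vel': array([-0.0002,  0.0015,  0.0015, -0.0001,  0.0012, -0.0008, -0.0011]), 'joint_torque': array([ -0.0004, -62.3046,   0.0245, -39.0117,  -0.0611,   0.0315,
        -0.    ]), 'ee_pos': array([ 0.1599, -0.6042,  0.2226]), 'eef_rot': array([ 0.9916,  0.129 , -0.    ,  0.0001]), 'ft_force': array([ 0.5845,  0.5457, -0.4016]), 'torque': array([-0.0136, -0.0321,  0.002 ]), 'grip_force': 0.0, 'width': 0.08737426464149566}
```

View pics/side0.png

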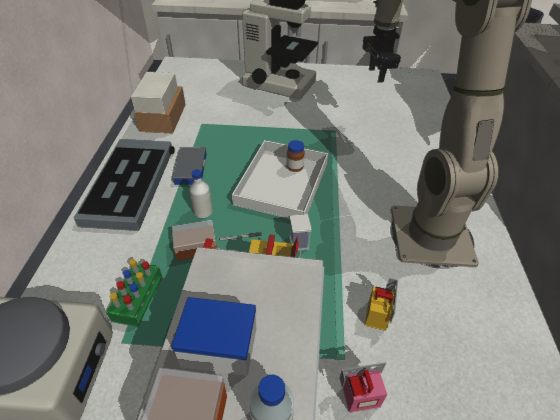

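View pics/top0.png

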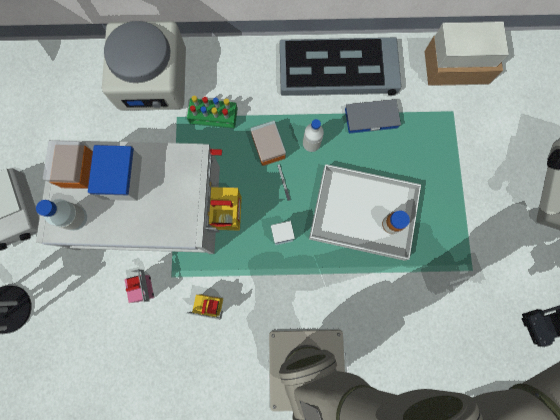

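```bash
cat >> h.py <<'E'
def bp(cam,u,v,z):
    m=r.camera_model(cam);T=np.array(m["T"]);d=T[:3,:3]@np.array([(u-m["cx"])/m["fx"],-(v-m["cy"])/m["fy"],-1]);o=T[:3,3]
    return o+d*(z-o[2])/d[2]
E
python3 - <<'E'
from h import *
im=cv2.imread("pics/top0.png")
a=cv2.resize(im[138:258,150:310],(800,600),interpolation=cv2.INTER_CUBIC);cv2.imwrite("pics/a.png",a)
b=cv2.resize(im[157:267,300:440],(700,550),interpolation=cv2.INTER_CUBIC);cv2.imwrite("pics/b.png",b)
G={"stud":0,"flange":0,"bin_handle":0,"keyhole":0,"bin":0,"catch_pad":0,"riser":0,"tray":0,"jar_mid":0,"flap_hinge":0,"stain_jar":0,"wash_bottle":0,"tip_box":0}
acc={}
for i in range(3):
  for c in("top","side"):
    r.camera(c)
    for l in (G if i==0 else list(G)[:9]):
        for d in r.spot_point(l,c)[:3]:
            if d["conf"]>.3: acc.setdefault(l,[]).append((c[0],*np.round(w(c,d["at"]),3).tolist()))
for l in acc:print(l,[a for a in acc[l] if a[1]>.35])
print(r.read_state()["time"])
E
```

```text
stud [('t', 0.461, 0.287, 0.186), ('s', 0.462, 0.288, 0.189), ('s', 0.416, 0.276, 0.167), ('t', 0.458, 0.283, 0.19), ('t', 0.642, 0.257, 0.203), ('s', 0.461, 0.285, 0.187), ('s', 0.74, -0.042, -0.004), ('t', 0.458, 0.284, 0.189), ('s', 0.46, 0.286, 0.187)]
flange [('t', 0.415, 0.268, 0.172), ('t', 0.423, 0.065, -0.001), ('s', 0.415, 0.274, 0.167), ('t', 0.416, 0.27, 0.172), ('s', 0.416, 0.276, 0.169), ('t', 0.414, 0.265, 0.173), ('t', 0.493, 0.242, 0.044), ('s', 0.416, 0.275, 0.171)]
bin_handle [('t', 0.489, 0.242, 0.198), ('s', 0.49, 0.24, 0.194), ('t', 0.489, 0.244, 0.198), ('s', 0.493, 0.238, 0.193), ('t', 0.492, 0.245, 0.197), ('s', 0.491, 0.236, 0.193)]
keyhole [('t', 0.443, 0.284, 0.184), ('s', 0.44, 0.285, 0.186), ('t', 0.422, 0.069, -0.001), ('s', 0.44, 0.286, 0.188), ('t', 0.439, 0.288, 0.183), ('s', 0.44, 0.286, 0.185)]
bin [('t', 0.491, 0.242, 0.045), ('s', 0.419, 0.066, -0.005), ('t', 0.494, 0.246, 0.043), ('s', 0.419, 0.065, -0.002), ('t', 0.49, 0.244, 0.05)]
catch_pad [('t', 0.64, 0.256, 0.203), ('s', 0.641, 0.26, 0.202), ('t', 0.641, 0.255, 0.202), ('s', 0.644, 0.258, 
[... 290 characters left out ...]
.0)]
tray [('t', 0.485, -0.21, -0.002), ('s', 0.492, -0.208, 0.001), ('t', 0.484, -0.21, -0.002), ('s', 0.496, -0.209, -0.004), ('t', 0.486, -0.21, -0.001), ('s', 0.493, -0.205, -0.002)]
jar_mid [('t', 0.449, -0.299, 0.057), ('t', 0.422, 0.066, -0.003), ('s', 0.448, -0.293, 0.051), ('t', 0.448, -0.299, 0.057), ('s', 0.452, -0.296, 0.052), ('t', 0.448, -0.298, 0.057), ('s', 0.451, -0.298, 0.053)]
flap_hinge [('t', 0.436, 0.25, 0.161), ('s', 0.44, 0.244, 0.165)]
stain_jar [('t', 0.421, 0.066, 0.002), ('s', 0.422, 0.063, -0.004), ('s', 0.599, 0.054, 0.001)]
wash_bottle [('t', 0.74, -0.043, -0.002), ('s', 0.737, -0.04, -0.003)]
tip_box [('t', 0.728, 0.108, -0.002), ('s', 0.733, 0.11, 0.002)]
4.5
```

View pics/a.png

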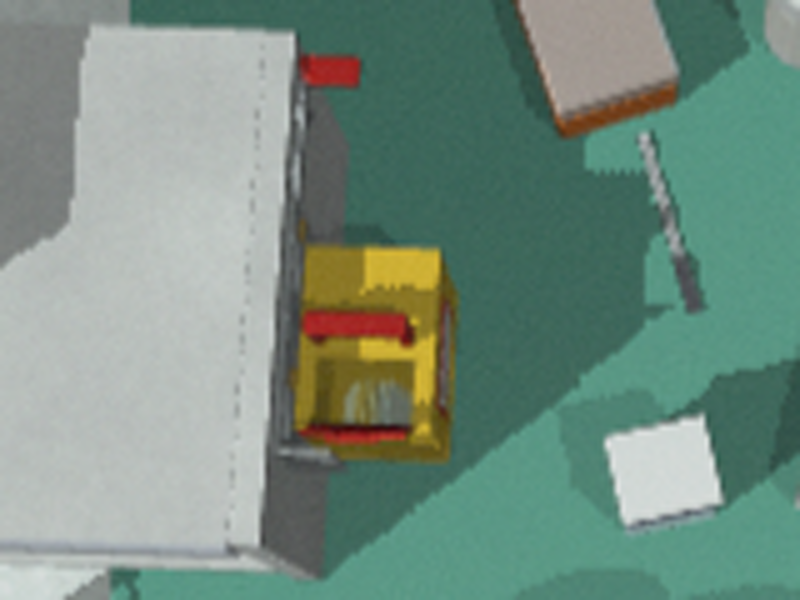

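View pics/b.png

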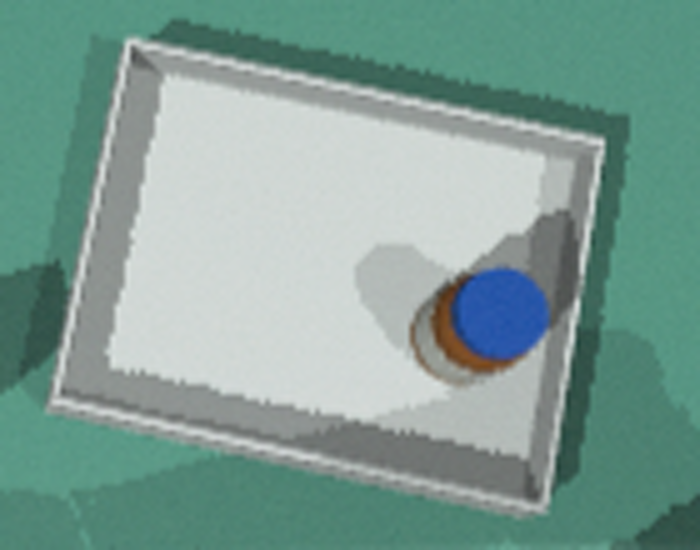

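Run:
```python
from h import *
np.set_printoptions(precision=4,suppress=True)
a=lambda u,v,z:bp("top",150+u/5,138+v/5,z); b=lambda u,v,z:bp("top",300+u/5,157+v/5,z)
p,q=a(297,32,.212),a(260,545,.212);print(p,q,np.linalg.norm(p-q),np.arctan2(*(p-q)[[1,0]]))
C=[b(*c,.05) for c in((130,42),(604,143),(548,512),(52,404))];print(np.array(C),np.mean(C,0))
for i in range(4):
    d=C[i]-C[i-1];print(np.linalg.norm(d),np.arctan2(d[1],d[0]))
for n,P in dict(flaptop=a(355,432,.16),fl0=a(310,433,.16),fl1=a(405,432,.16),handle=a(357,325,.202),padc=a(335,72,.203)).items():print(n,P)
```

```text
[0.6597 0.2733 0.212 ] [0.3619 0.2897 0.212 ] 0.29824700139256544 -0.054824799037621906
[[ 0.6412 -0.0844  0.05  ]
 [ 0.5654 -0.3909  0.05  ]
 [ 0.3266 -0.3326  0.05  ]
 [ 0.4016 -0.0235  0.05  ]] [ 0.4837 -0.2078  0.05  ]
0.24718332829689343 -0.2492058605360992
0.3157149255086625 -1.8133738652056228
0.24577519510885626 2.90214618809733
0.31812596081357014 1.3326318596916533
flaptop [0.4324 0.2455 0.16  ]
fl0 [0.4324 0.2717 0.16  ]
fl1 [0.4318 0.2163 0.16  ]
handle [0.4869 0.2387 0.202 ]
padc [0.638  0.2525 0.203 ]
```

Emit:
arm_command(
  xyz=[
    [0.29,0.2,0.12],
    [0.29,0.2,0.12],
    [0.29,0.2,0.12],
    [0.29,0.2,0.12],
    [0.29,0.2,0.12],
    [0.29,0.2,0.12],
    [0.29,0.2,0.12],
    [0.29,0.2,0.12],
    [0.29,0.2,0.12],
    [0.39,0.6,0.12],
    [0.39,0.6,0.12],
    [0.39,0.6,0.12],
    [0.39,0.6,0.12],
    [0.39,0.6,0.12],
    [0.39,0.6,0.12],
    [0.39,0.6,0.12],
    [0.39,0.6,0.12],
    [0.39,0.6,0.12],
    [0.39,0.6,0.12],
    [0.39,0.6,0.12],
  ],
  rot=[
    [0,0,0.5],
    [0,0,0.5],
    [0,0,0.5],
    [0,0,0.5],
    [0,0,0.5],
    [0,0,0.5],
    [0,0,0.5],
    [0,0,0.5],
    [0,0,0.5],
    [0,0,1.257],
    [0,0,1.257],
    [0,0,1.257],
    [0,0,1.257],
    [0,0,1.257],
    [0,0,1.257],
    [0,0,1.257],
    [0,0,1.257],
    [0,0,1.257],
    [0,0,1.257],
    [0,0,1.257],
  ],
  grip=0,
)

```text
time: 6.17
ee_pos: [0.5502, 0.0049, 0.3429]
eef_rot: [0.723, 0.691, 0.002, -0.001]
ft_force: [-0.5, 1.0, 0.4]
width: 0.0005
grip_force: 0.0
```

Emit:
arm_command(
  xyz=[
    [-0.163,0.24,-0.04],
    [-0.163,0.24,-0.04],
    [-0.163,0.24,-0.04],
    [-0.163,0.24,-0.04],
    [-0.163,0.24,-0.04],
    [-0.163,0.24,-0.04],
    [-0.163,0.24,-0.04],
    [-0.163,0.24,-0.04],
    [-0.163,0.24,-0.08],
    [-0.163,0.24,-0.12],
    [-0.163,0.24,-0.15],
    [-0.163,0.24,-0.163],
    [-0.163,0.24,-0.163],
    [-0.163,0.24,-0.163],
    [-0.163,0.24,-0.163],
  ],
  rot=[
    [0,0,0],
    [0,0,0],
    [0,0,0],
    [0,0,0],
    [0,0,0],
    [0,0,0],
    [0,0,0],
    [0,0,0],
    [0,0,0],
    [0,0,0],
    [0,0,0],
    [0,0,0],
    [0,0,0],
    [0,0,0],
    [0,0,0],
  ],
)

```text
time: 7.42
ee_pos: [0.3877, 0.2362, 0.1809]
eef_rot: [0.726, 0.687, 0.001, 0.0]
ft_force: [-1.2, -0.1, 0.0]
width: 0.0006
grip_force: 0.0
```

Emit:
arm_command(
  xyz=[
    [0.012,-0.001,0],
    [0.024,-0.0015,0],
    [0.034,-0.002,0],
    [0.042,-0.0025,0],
    [0.05,-0.003,0],
    [0.058,-0.0035,0],
    [0.064,-0.0035,0],
    [0.066,-0.0035,-0.005],
    [0.067,-0.0035,-0.01],
    [0.067,-0.0035,-0.012],
    [0.067,-0.0035,-0.012],
  ],
  rot=[
    [0,0,0],
    [0,0,0],
    [0,0,0],
    [0,0,0],
    [0,0,0],
    [0,0,0],
    [0,0,0],
    [0,0,0],
    [0,0,0],
    [0,0,0],
    [0,0,0],
  ],
)

```text
time: 8.33
ee_pos: [0.4532, 0.2322, 0.1667]
eef_rot: [0.726, 0.688, -0.001, -0.0]
ft_force: [-1.0, 0.4, 0.2]
width: 0.0003
grip_force: 0.0
```

Run:
```python
from h import *
im=shot("top","t1"); s=shot("side","s1")
a=cv2.resize(im[158:258,170:270,::-1],(500,500),interpolation=cv2.INTER_CUBIC);cv2.imwrite("pics/c.png",a)
print(r.read_state()["ft_force"],r.read_state()["ee_pos"])
```

```text
[0.79834959 0.15705387 0.14201841] [0.45356691 0.2323762  0.1674554 ]
```

View pics/c.png

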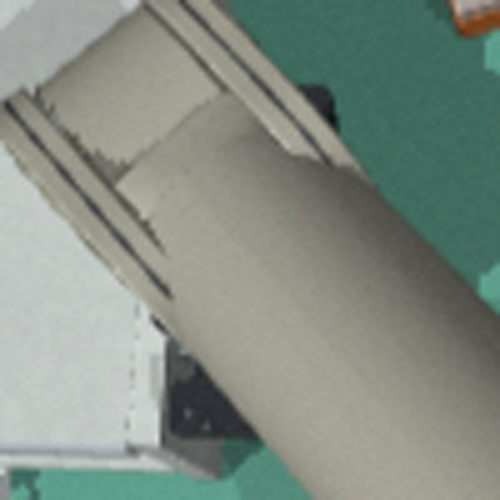

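Emit:
arm_command(
  xyz=[
    [0.001,0,-0.002],
    [0.002,0,-0.004],
    [0.002,0,-0.005],
    [0.002,0,-0.006],
    [0.002,0,-0.006],
  ],
  rot=[
    [0,0,0],
    [0,0,0],
    [0,0,0],
    [0,0,0],
    [0,0,0],
  ],
)

```text
time: 8.85
ee_pos: [0.4564, 0.2323, 0.1626]
eef_rot: [0.726, 0.687, 0.0, 0.0]
ft_force: [-3.4, -3.9, 10.9]
width: 0.0007
grip_force: 5.3
```

Emit:
arm_command(
  xyz=[
    [0,0,0.03],
    [0,0,0.07],
    [0,0,0.11],
    [0,0,0.12],
    [0.192,0.0235,0.12],
    [0.192,0.0235,0.12],
    [0.192,0.0235,0.12],
    [0.192,0.0235,0.12],
    [0.192,0.0235,0.12],
    [0.192,0.0235,0.08],
    [0.192,0.0235,0.055],
    [0.192,0.0235,0.052],
    [0.192,0.0235,0.052],
  ],
  rot=[
    [0,0,0],
    [0,0,0],
    [0,0,0],
    [0,0,0],
    [0,0,0],
    [0,0,0],
    [0,0,0],
    [0,0,0],
    [0,0,0],
    [0,0,0],
    [0,0,0],
    [0,0,0],
    [0,0,0],
  ],
)

```text
time: 9.93
ee_pos: [0.6473, 0.2553, 0.2119]
eef_rot: [0.726, 0.687, -0.002, -0.001]
ft_force: [0.6, 0.3, 1.6]
width: 0.0005
grip_force: 0.0
```

Run:
```python
from h import *
im=shot("top","t2"); s=shot("side","s2")
a=cv2.resize(im[138:258,170:250,::-1],(400,600),interpolation=cv2.INTER_CUBIC)
b=cv2.resize(s[200:300,160:260,::-1],(400,400),interpolation=cv2.INTER_CUBIC);b=cv2.copyMakeBorder(b,0,200,0,0,0)
cv2.imwrite("pics/d.png",np.hstack([a,b]))
```

```text
(no output)
```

View pics/d.png

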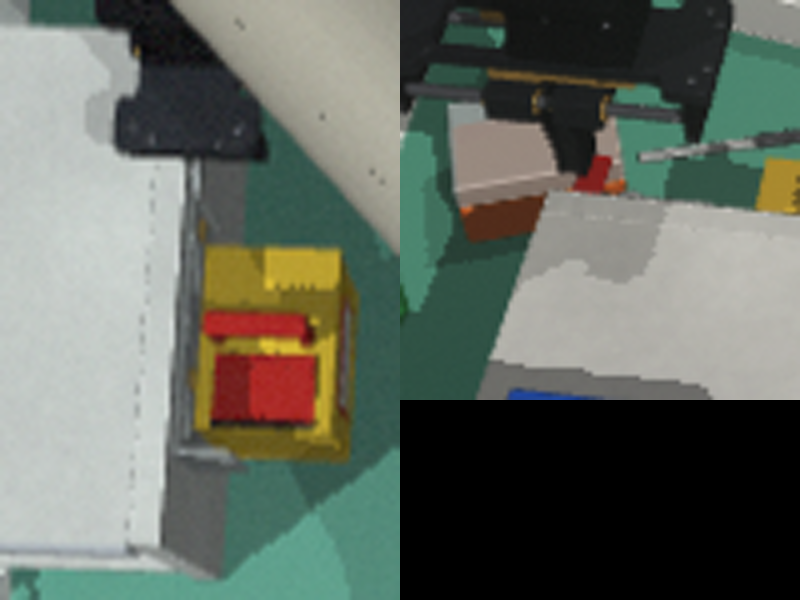

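Emit:
arm_command(
  xyz=[
    [-0.002,0,-0.005],
    [-0.002,0,-0.01],
    [-0.002,0,-0.014],
    [-0.002,0,-0.018],
    [-0.002,0,-0.021],
    [-0.002,0,-0.023],
    [-0.002,0,-0.023],
  ],
  rot=[
    [0,0,0],
    [0,0,0],
    [0,0,0],
    [0,0,0],
    [0,0,0],
    [0,0,0],
    [0,0,0],
  ],
)

```text
time: 10.62
ee_pos: [0.6458, 0.2557, 0.1901]
eef_rot: [0.726, 0.687, -0.0, -0.0]
ft_force: [0.9, -0.5, 0.8]
width: 0.0006
grip_force: 0.2
```

Emit:
arm_command(
  xyz=[
    [0,0,-0.002],
    [0,0,-0.004],
    [0,0,-0.005],
    [0,0,-0.005],
  ],
  rot=[
    [0,0,0],
    [0,0,0],
    [0,0,0],
    [0,0,0],
  ],
)

```text
time: 10.95
ee_pos: [0.6464, 0.2558, 0.1863]
eef_rot: [0.726, 0.687, 0.001, 0.0]
ft_force: [-0.1, -0.4, 6.6]
width: 0.0003
grip_force: 2.3
```

Emit:
arm_command(
  xyz=[
    [0,0,-0.001],
    [0,0,-0.002],
    [0,0,-0.002],
  ],
  rot=[
    [0,0,0],
    [0,0,0],
    [0,0,0],
  ],
)

```text
time: 11.2
ee_pos: [0.647, 0.2559, 0.1856]
eef_rot: [0.727, 0.687, 0.002, 0.001]
ft_force: [0.6, -1.3, 12.8]
width: 0.0004
grip_force: 4.7
```

Emit:
arm_command(
  xyz=[
    [0,0,0.035],
    [0,0,0.075],
    [0,0,0.105],
    [-0.272,0.019,0.107],
    [-0.272,0.019,0.107],
    [-0.272,0.019,0.107],
    [-0.272,0.019,0.107],
    [-0.272,0.019,0.107],
    [-0.272,0.019,0.107],
    [-0.272,0.019,0.107],
    [-0.272,0.019,0.107],
    [-0.272,0.019,0.07],
    [-0.272,0.019,0.03],
    [-0.272,0.019,0.0],
    [-0.272,0.019,-0.013],
    [-0.272,0.019,-0.013],
    [-0.272,0.019,-0.013],
  ],
  rot=[
    [0,0,0],
    [0,0,0],
    [0,0,0],
    [0,0,0],
    [0,0,0],
    [0,0,0],
    [0,0,0],
    [0,0,0],
    [0,0,0],
    [0,0,0],
    [0,0,0],
    [0,0,0],
    [0,0,0],
    [0,0,0],
    [0,0,0],
    [0,0,0],
    [0,0,0],
  ],
)

```text
time: 12.62
ee_pos: [0.3739, 0.2747, 0.1705]
eef_rot: [0.726, 0.687, -0.0, -0.0]
ft_force: [0.6, 0.4, 0.7]
width: 0.0008
grip_force: 0.0
```

Run:
```python
from h import *
im=shot("top","t3"); s=shot("side","s3")
a=cv2.resize(im[138:258,170:250,::-1],(400,600),interpolation=cv2.INTER_CUBIC)
b=cv2.resize(s[200:300,160:340,::-1],(400,222),interpolation=cv2.INTER_CUBIC);b=cv2.copyMakeBorder(b,0,378,0,0,0)
cv2.imwrite("pics/e.png",np.hstack([a,b]))
```

```text
(no output)
```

View pics/e.png

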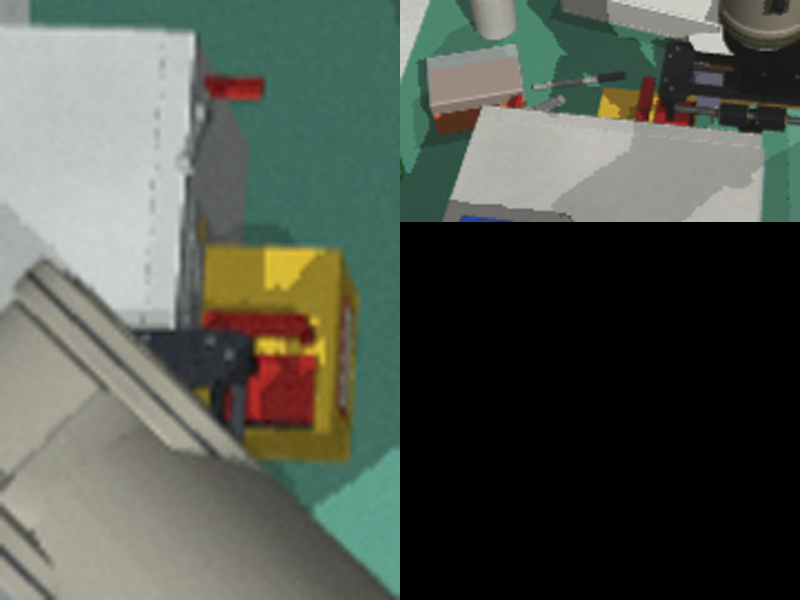

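Emit:
arm_command(
  xyz=[
    [0.01,-0.0005,0],
    [0.018,-0.001,0],
    [0.018,-0.001,0],
    [0.02,-0.001,0],
    [0.022,-0.001,0],
    [0.022,-0.001,0],
  ],
  rot=[
    [0,0,0],
    [0,0,0],
    [0,0,0],
    [0,0,0],
    [0,0,0],
    [0,0,0],
  ],
)

```text
time: 13.22
ee_pos: [0.3961, 0.2738, 0.1707]
eef_rot: [0.726, 0.687, 0.0, 0.0]
ft_force: [-0.2, 0.1, -0.2]
width: 0.0006
grip_force: 0.0
```

Emit:
arm_command(
  xyz=[
    [0.002,0,0],
    [0.004,0,0],
    [0.004,0,0],
  ],
  rot=[
    [0,0,0],
    [0,0,0],
    [0,0,0],
  ],
)

```text
time: 13.47
ee_pos: [0.4003, 0.2737, 0.1706]
eef_rot: [0.726, 0.687, 0.0, 0.0]
ft_force: [-0.4, -0.3, -0.3]
width: 0.0003
grip_force: 0.0
```

Emit:
arm_command(
  xyz=[
    [0.002,0,0],
    [0.004,0,0],
    [0.004,0,0],
  ],
  rot=[
    [0,0,0],
    [0,0,0],
    [0,0,0],
  ],
)

```text
time: 13.72
ee_pos: [0.4037, 0.2738, 0.1705]
eef_rot: [0.726, 0.687, -0.0, -0.0]
ft_force: [-1.7, -0.6, 1.4]
width: 0.0001
grip_force: 1.4
```

Emit:
arm_command(
  xyz=[
    [0.002,0,0],
    [0.004,0,0],
    [0.006,0,0],
    [0.008,0,0],
    [0.01,-0.0005,0],
    [0.012,-0.0005,0],
    [0.014,-0.0005,0],
    [0.016,-0.001,0],
    [0.018,-0.001,0],
    [0.018,-0.001,0],
  ],
  rot=[
    [0,0,0],
    [0,0,0],
    [0,0,0],
    [0,0,0],
    [0,0,0],
    [0,0,0],
    [0,0,0],
    [0,0,0],
    [0,0,0],
    [0,0,0],
  ],
)

```text
time: 14.55
ee_pos: [0.4227, 0.2727, 0.1706]
eef_rot: [0.727, 0.687, 0.0, 0.0]
ft_force: [0.3, 0.4, -0.0]
width: 0.0009
grip_force: 0.0
```

Run:
```python
from h import *
for i in range(2):
  for c in("top","side"):
    r.camera(c)
    for l in["bin_handle","bin","keyhole"]:
        print(c,l,[(np.round(w(c,d["at"]),3).tolist(),round(d["conf"],2)) for d in r.spot_point(l,c)[:3] if w(c,d["at"])[0]>.42])
```

```text
top bin_handle [([0.511, 0.24, 0.192], 0.98)]
top bin [([0.512, 0.241, 0.04], 0.77)]
top keyhole []
side bin_handle [([0.515, 0.237, 0.188], 0.59)]
side bin []
side keyhole [([0.458, 0.284, 0.184], 0.56)]
top bin_handle [([0.508, 0.244, 0.194], 0.97)]
top bin [([0.512, 0.242, 0.039], 0.61)]
top keyhole []
side bin_handle [([0.511, 0.237, 0.188], 0.55)]
side bin []
side keyhole [([0.461, 0.284, 0.183], 0.73)]
```

Emit:
arm_command(
  xyz=[
    [0.002,0,0],
    [0.003,0,0],
    [0.003,0,0],
    [0.003,0,0],
  ],
  rot=[
    [0,0,0],
    [0,0,0],
    [0,0,0],
    [0,0,0],
  ],
)

```text
time: 15.68
ee_pos: [0.4251, 0.2728, 0.1705]
eef_rot: [0.726, 0.687, 0.0, -0.0]
ft_force: [-0.1, -0.0, 0.1]
width: 0.0004
grip_force: 0.0
```

Emit:
arm_command(
  xyz=[
    [0.001,0,0],
    [0.002,0,0],
    [0.002,0,0],
    [0.002,0,0],
  ],
  rot=[
    [0,0,0],
    [0,0,0],
    [0,0,0],
    [0,0,0],
  ],
)

```text
time: 16.02
ee_pos: [0.4266, 0.2728, 0.1704]
eef_rot: [0.726, 0.688, -0.0, -0.0]
ft_force: [-3.7, 0.3, -1.0]
width: 0.0006
grip_force: 1.3
```

Emit:
arm_command(
  xyz=[
    [0.001,0,0],
    [0.002,0,0],
    [0.002,0,0],
    [0.002,0,0],
  ],
  rot=[
    [0,0,0],
    [0,0,0],
    [0,0,0],
    [0,0,0],
  ],
)

```text
time: 16.35
ee_pos: [0.4291, 0.2727, 0.1705]
eef_rot: [0.726, 0.687, 0.0, 0.0]
ft_force: [-1.8, -1.3, -0.6]
width: 0.0005
grip_force: 1.2
```

Emit:
arm_command(
  xyz=[
    [-0.015,0.001,0],
    [-0.03,0.001,0],
    [-0.03,0.001,0.04],
    [-0.03,0.001,0.08],
    [-0.03,0.001,0.12],
    [0.02,-0.17,0.15],
    [0.02,-0.17,0.15],
    [0.02,-0.17,0.15],
    [0.02,-0.17,0.15],
    [0.02,-0.17,0.15],
    [0.02,-0.17,0.15],
    [0.02,-0.17,0.15],
  ],
  rot=[
    [0,0,0],
    [0,0,0],
    [0,0,0],
    [0,0,0],
    [0,0,0],
    [0,0,0],
    [0,0,0],
    [0,0,0],
    [0,0,0],
    [0,0,0],
    [0,0,0],
    [0,0,0],
  ],
  grip=1,
)

```text
time: 17.35
ee_pos: [0.4497, 0.1021, 0.321]
eef_rot: [0.727, 0.687, 0.001, 0.0]
ft_force: [-0.2, 0.6, -0.6]
width: 0.0729
grip_force: 0.0
```

Run:
```python
from h import *
im=shot("top","t4")
for i in range(3):
  for c in("top","side"):
    r.camera(c)
    for l in["bin_handle","bin","keyhole","stud"]:
        print(c,l,[(np.round(w(c,d["at"]),3).tolist(),round(d["conf"],2)) for d in r.spot_point(l,c)[:3] if w(c,d["at"])[0]>.42])
a=cv2.resize(im[138:258,170:290,::-1],(600,600),interpolation=cv2.INTER_CUBIC)
cv2.imwrite("pics/f.png",a)
```

```text
top bin_handle [([0.515, 0.242, 0.186], 0.81)]
top bin [([0.517, 0.244, 0.038], 0.68)]
top keyhole [([0.464, 0.283, 0.177], 0.59)]
top stud [([0.459, 0.285, 0.189], 0.88)]
side bin_handle [([0.517, 0.235, 0.186], 0.75)]
side bin []
side keyhole [([0.465, 0.282, 0.181], 0.96)]
side stud [([0.465, 0.285, 0.186], 0.67), ([0.639, 0.26, 0.18], 0.51)]
top bin_handle [([0.515, 0.242, 0.186], 0.64)]
top bin [([0.518, 0.241, 0.037], 0.94)]
top keyhole [([0.464, 0.285, 0.176], 0.79)]
top stud [([0.459, 0.287, 0.188], 0.85)]
side bin_handle [([0.519, 0.235, 0.185], 0.91)]
side bin []
side keyhole [([0.465, 0.286, 0.182], 0.82)]
side stud [([0.461, 0.286, 0.189], 0.68)]
top bin_handle [([0.515, 0.238, 0.188], 0.89)]
top bin [([0.517, 0.242, 0.036], 0.59)]
top keyhole [([0.464, 0.282, 0.179], 0.64)]
top stud [([0.457, 0.285, 0.187], 0.55)]
side bin_handle [([0.519, 0.235, 0.186], 0.79)]
side bin [([0.448, -0.295, 0.049], 0.51)]
side keyhole [([0.465, 0.282, 0.182], 0.94)]
side stud [([0.458, 0.288, 0.187], 0.82), ([0.597, 0.057, -0.0], 0.27)]
```

View pics/f.png

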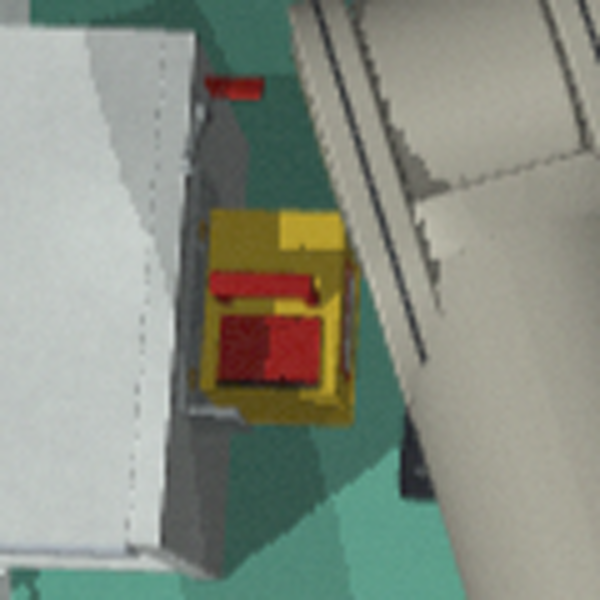

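Emit:
arm_command(
  xyz=[
    [0.066,0.136,-0.04],
    [0.066,0.136,-0.04],
    [0.066,0.136,-0.04],
    [0.066,0.136,-0.04],
    [0.066,0.136,-0.04],
    [0.066,0.136,-0.08],
    [0.066,0.136,-0.11],
    [0.066,0.136,-0.135],
    [0.066,0.136,-0.15],
    [0.066,0.136,-0.151],
    [0.066,0.136,-0.151],
    [0.066,0.136,-0.151],
  ],
  rot=[
    [0,0,0],
    [0,0,0],
    [0,0,0],
    [0,0,0],
    [0,0,0],
    [0,0,0],
    [0,0,0],
    [0,0,0],
    [0,0,0],
    [0,0,0],
    [0,0,0],
    [0,0,0],
  ],
  grip=0.57,
)

```text
time: 19.9
ee_pos: [0.5155, 0.2391, 0.1709]
eef_rot: [0.726, 0.687, 0.001, 0.0]
ft_force: [0.5, -0.4, -0.3]
width: 0.0496
grip_force: 0.0
```

Emit:
arm_command(
  xyz=[
    [0,0,-0.001],
    [0,0,-0.001],
    [0,0,-0.001],
    [0,0,-0.001],
    [0,0,-0.001],
    [0,0,-0.001],
    [0,0,-0.001],
    [0,0,-0.001],
  ],
  rot=[
    [0,0,0],
    [0,0,0],
    [0,0,0],
    [0,0,0],
    [0,0,0],
    [0,0,0],
    [0,0,0],
    [0,0,0],
  ],
  grip=0,
  squeeze=35,
)

```text
time: 20.57
ee_pos: [0.515, 0.2388, 0.1686]
eef_rot: [0.726, 0.687, 0.0, 0.0]
ft_force: [0.1, 0.2, 0.8]
width: 0.0132
grip_force: 35.0
```

Run:
```python
from h import *
for i in range(2):
  for c in("top","side"):
    r.camera(c)
    for l in["bin_handle","keyhole"]:
        print(c,l,[(np.round(w(c,d["at"]),3).tolist(),round(d["conf"],2)) for d in r.spot_point(l,c)[:3] if w(c,d["at"])[0]>.42])
s=r.read_state();print(s["ft_force"],s["torque"],s["ee_pos"])
```

```text
top bin_handle []
top keyhole [([0.465, 0.282, 0.178], 0.61)]
side bin_handle [([0.516, 0.235, 0.184], 0.89)]
side keyhole [([0.465, 0.286, 0.183], 0.74)]
top bin_handle []
top keyhole [([0.465, 0.283, 0.177], 0.41)]
side bin_handle [([0.519, 0.237, 0.185], 0.94)]
side keyhole [([0.465, 0.284, 0.181], 0.89)]
[ 0.78704861 -0.6544157   0.55268374] [-0.11858048 -0.06775801  0.04543486] [0.51503845 0.23877566 0.16862571]
```

Emit:
arm_command(
  xyz=[
    [0,0,0.002],
    [0,0,0.004],
    [0,0,0.006],
    [0,0,0.0075],
    [0,0,0.0075],
    [0,0,0.0075],
  ],
  rot=[
    [0,0,0],
    [0,0,0],
    [0,0,0],
    [0,0,0],
    [0,0,0],
    [0,0,0],
  ],
)

```text
time: 21.67
ee_pos: [0.5149, 0.2386, 0.176]
eef_rot: [0.726, 0.687, -0.0, 0.0]
ft_force: [0.6, -0.2, -5.1]
width: 0.0135
grip_force: 35.0
```

Emit:
arm_command(
  xyz=[
    [0,0,0.0015],
    [0,0,0.0015],
    [0,-0.002,0.0015],
    [0,-0.004,0.0015],
    [-0.0005,-0.006,0.0015],
    [-0.0005,-0.006,0.0015],
  ],
  rot=[
    [0,0,0],
    [0,0,0],
    [0,0,0],
    [0,0,0],
    [0,0,0],
    [0,0,0],
  ],
)

```text
time: 22.17
ee_pos: [0.5145, 0.2321, 0.1775]
eef_rot: [0.727, 0.687, -0.0, 0.0]
ft_force: [1.3, -0.8, -4.8]
width: 0.0137
grip_force: 35.0
```

Emit:
arm_command(
  xyz=[
    [0,-0.005,0],
    [-0.0005,-0.01,0],
    [-0.001,-0.018,0],
    [-0.0015,-0.03,0],
    [-0.0015,-0.03,0],
  ],
  rot=[
    [0,0,0],
    [0,0,0],
    [0,0,0],
    [0,0,0],
    [0,0,0],
  ],
)

```text
time: 22.58
ee_pos: [0.5134, 0.1995, 0.1773]
eef_rot: [0.727, 0.686, -0.001, 0.001]
ft_force: [0.8, -0.7, -5.1]
width: 0.0132
grip_force: 35.0
```

Run:
```python
from h import *
for c in("top","side"):
    r.camera(c)
    for l in["bin_handle","keyhole","bin"]:
        print(c,l,[(np.round(w(c,d["at"]),3).tolist(),round(d["conf"],2)) for d in r.spot_point(l,c)[:3] if w(c,d["at"])[0]>.42])
s=r.read_state();print(s["ft_force"],s["torque"],s["ee_pos"],s["joint_positions"])
```

```text
top bin_handle []
top keyhole [([0.466, 0.244, 0.186], 0.4)]
top bin []
side bin_handle [([0.515, 0.199, 0.192], 0.91)]
side keyhole [([0.462, 0.248, 0.192], 0.9)]
side bin []
[-0.12195512  0.06408938 -5.80697666] [-0.05760739 -0.1181658  -0.05988476] [0.51282926 0.20332729 0.17755608] [ 0.29688959  0.3244838  -0.89842899  1.68166101  0.26452593  1.26362576
 -0.71119648]
```

Emit:
arm_command(
  xyz=[
    [0,0,0.02],
    [0,0,0.045],
    [0,0,0.07],
    [0,0,0.09],
    [0,-0.015,0.095],
    [-0.001,-0.035,0.095],
    [-0.002,-0.06,0.095],
    [-0.003,-0.085,0.095],
    [-0.004,-0.11,0.095],
    [-0.004,-0.135,0.095],
    [-0.005,-0.16,0.095],
    [-0.006,-0.185,0.095],
    [-0.007,-0.21,0.095],
    [-0.008,-0.235,0.095],
    [-0.008,-0.26,0.095],
    [-0.009,-0.285,0.095],
    [-0.009,-0.31,0.095],
    [-0.009,-0.33,0.095],
    [-0.009,-0.343,0.095],
    [-0.009,-0.343,0.095],
  ],
  rot=[
    [0,0,0],
    [0,0,0],
    [0,0,0],
    [0,0,0],
    [0,0,0],
    [0,0,-0.02],
    [0,0,-0.04],
    [0,0,-0.06],
    [0,0,-0.08],
    [0,0,-0.1],
    [0,0,-0.12],
    [0,0,-0.14],
    [0,0,-0.16],
    [0,0,-0.186],
    [0,0,-0.186],
    [0,0,-0.186],
    [0,0,-0.186],
    [0,0,-0.186],
    [0,0,-0.186],
    [0,0,-0.186],
  ],
)

```text
time: 24.65
ee_pos: [0.5037, -0.1433, 0.2722]
eef_rot: [0.788, 0.615, -0.0, 0.0]
ft_force: [-0.3, -1.2, -4.8]
width: 0.0137
grip_force: 35.0
```

Run:
```python
from h import *
for i in range(2):
  for c in("top","side"):
    shot(c,c+"5")
    for l in["bin_handle","keyhole","bin","tray"]:
        print(c,l,[(np.round(w(c,d["at"]),3).tolist(),round(d["conf"],2)) for d in r.spot_point(l,c)[:3] if w(c,d["at"])[0]>.42])
s=r.read_state();print(s["ft_force"],s["torque"],s["ee_pos"],s["eef_rot"])
s=cv2.imread("pics/side5.png");cv2.imwrite("pics/g.png",cv2.resize(s[100:270,160:380],(660,510)))
```

```text
top bin_handle [([0.506, -0.142, 0.292], 0.95)]
top keyhole [([0.464, -0.09, 0.28], 0.67)]
top bin [([0.505, -0.143, 0.143], 0.64)]
top tray [([0.484, -0.209, -0.0], 0.71), ([0.728, 0.107, -0.002], 0.63)]
side bin_handle [([0.508, -0.139, 0.289], 0.79)]
side keyhole [([0.464, -0.084, 0.287], 0.94)]
side bin [([0.505, -0.139, 0.141], 0.96)]
side tray [([0.492, -0.208, -0.003], 0.79), ([0.597, 0.06, -0.002], 0.62)]
top bin_handle [([0.504, -0.137, 0.292], 0.85)]
top keyhole [([0.467, -0.087, 0.283], 0.97), ([0.436, -0.097, 0.271], 0.34)]
top bin [([0.509, -0.139, 0.146], 0.6)]
top tray [([0.455, -0.123, 0.254], 0.74), ([0.487, -0.21, -0.001], 0.68)]
side bin_handle [([0.509, -0.145, 0.288], 0.95)]
side keyhole []
side bin [([0.504, -0.139, 0.142], 0.57)]
side tray [([0.493, -0.207, -0.002], 0.72), ([0.597, 0.054, 0.0], 0.42)]
[-0.17161808 -0.08744649 -4.0270404 ] [-0.06156612 -0.07668655 -0.01849826] [ 0.50396244 -0.14021462  0.27257397] [7.86983214e-01 6.16974407e-01 3.09701050e-05 1.01150134e-05]
```

View pics/g.png

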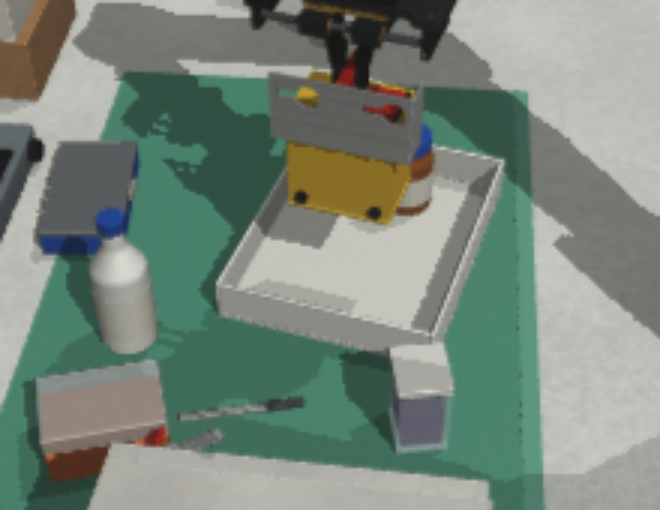

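Emit:
arm_command(
  xyz=[
    [0,0,-0.015],
    [0,0,-0.035],
    [0,0,-0.055],
    [0,0,-0.075],
    [0,0,-0.09],
    [0,0,-0.105],
    [0,0,-0.115],
    [0,0,-0.122],
    [0,0,-0.127],
    [0,0,-0.13],
    [0,0,-0.13],
    [0,0,-0.13],
  ],
  rot=[
    [0,0,0],
    [0,0,0],
    [0,0,0],
    [0,0,0],
    [0,0,0],
    [0,0,0],
    [0,0,0],
    [0,0,0],
    [0,0,0],
    [0,0,0],
    [0,0,0],
    [0,0,0],
  ],
)

```text
time: 26.65
ee_pos: [0.5043, -0.1403, 0.1431]
eef_rot: [0.787, 0.617, 0.0, 0.0]
ft_force: [-0.2, 0.4, -4.6]
width: 0.0138
grip_force: 35.0
```

Emit:
arm_command(
  xyz=[
    [0,0,-0.001],
    [0,0,-0.002],
    [0,0,-0.003],
    [0,0,-0.004],
    [0,0,-0.004],
    [0,0,-0.004],
  ],
  rot=[
    [0,0,0],
    [0,0,0],
    [0,0,0],
    [0,0,0],
    [0,0,0],
    [0,0,0],
  ],
)

```text
time: 27.15
ee_pos: [0.5039, -0.1402, 0.1385]
eef_rot: [0.787, 0.617, 0.0, -0.0]
ft_force: [-0.4, -0.5, -5.2]
width: 0.0136
grip_force: 35.0
```

Emit:
arm_command(
  xyz=[
    [0,0,-0.0005],
    [0,0,-0.001],
    [0,0,-0.0015],
    [0,0,-0.002],
    [0,0,-0.002],
    [0,0,-0.002],
  ],
  rot=[
    [0,0,0],
    [0,0,0],
    [0,0,0],
    [0,0,0],
    [0,0,0],
    [0,0,0],
  ],
)

```text
time: 27.65
ee_pos: [0.5043, -0.1399, 0.1371]
eef_rot: [0.787, 0.617, 0.0, 0.0]
ft_force: [-2.4, 2.6, 4.0]
width: 0.0138
grip_force: 35.0
```

Emit:
arm_command(
  xyz=[
    [0,0,0],
    [0,0,0],
    [0,0,0],
    [0,0,0],
    [0,0,0],
    [0,0,0],
    [0,0,0.02],
    [0,0,0.05],
    [0,0,0.09],
    [0,0,0.13],
    [0,0,0.17],
    [-0.02,-0.1,0.2],
    [-0.04,-0.2,0.22],
    [-0.04,-0.2,0.22],
    [-0.04,-0.2,0.22],
    [-0.04,-0.2,0.22],
    [-0.04,-0.2,0.22],
  ],
  rot=[
    [0,0,0],
    [0,0,0],
    [0,0,0],
    [0,0,0],
    [0,0,0],
    [0,0,0],
    [0,0,0],
    [0,0,0],
    [0,0,0],
    [0,0,0],
    [0,0,0],
    [0,0,0],
    [0,0,0],
    [0,0,0],
    [0,0,0],
    [0,0,0],
    [0,0,0],
  ],
  grip=0.57,
)

```text
time: 29.07
ee_pos: [0.4604, -0.3491, 0.3569]
eef_rot: [0.79, 0.613, -0.001, 0.001]
ft_force: [-0.3, -0.6, -0.7]
width: 0.0495
grip_force: 0.0
```

Run:
```python
from h import *
s=shot("side","side6");t=shot("top","top6")
a=cv2.resize(s[90:260,180:340],(400,425));b=cv2.resize(t[150:270,290:440],(400,320));b=cv2.copyMakeBorder(b,0,105,0,0,0)
cv2.imwrite("pics/i.png",np.hstack([a,b])[:,:,::-1])
for l in["bin","jar_mid","bin_handle"]:print(l,[np.round(w("side",d["at"]),3) for d in r.spot_point(l,"side")])
```

```text
bin [array([ 0.505, -0.14 ,  0.006]), array([ 0.255,  0.52 , -0.001]), array([0.203, 0.303, 0.003])]
jar_mid [array([ 0.45 , -0.296,  0.051])]
bin_handle [array([0.202, 0.309, 0.1  ]), array([0.257, 0.521, 0.102]), array([ 0.509, -0.141,  0.154])]
```

View pics/i.png

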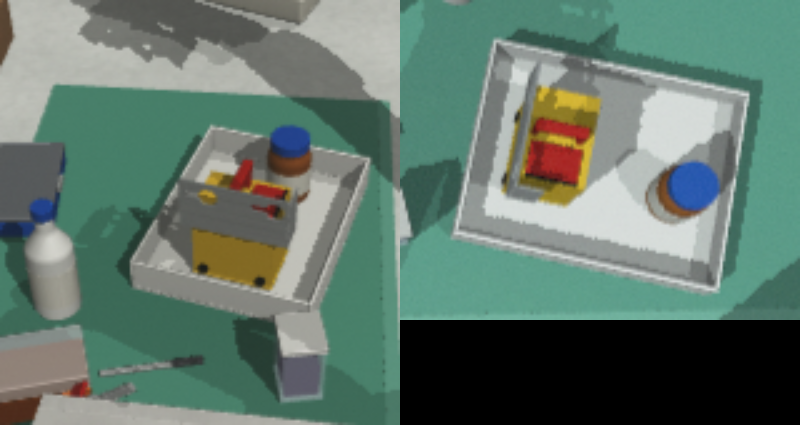

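The bin stands upright on the tray floor with its flap shut, the jar hasn't moved, and the gripper is clear.

```bash
python3 -c "
from bench import r
print(r.close_job())"
```

```text
the job is handed in; nothing more can be done
None
```

The job is handed in at about 29 s of the 66 s allowed: flap shut, catch pressed down, bin slid to the wide ends, rested, lifted off and set down upright on the tray floor beside the jar, which has not moved.

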